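# Bring the parts tray to the mouth of the dry cabinet

### The arm

A 6-joint arm with a two-finger parallel gripper is mounted at the origin on the work surface. World frame = base frame: x ahead of the robot, y to its left, z up, the work surface at z = 0. Lengths are in mm, angles in rad, forces in N, time in s.
With the tool pointing down it reaches from about 350 to 775 mm from the base axis. Payload 7.3 kg.
Tool frame: the origin (TCP) lies between the finger pads; the fingertips stand 14 mm ahead of it and the grasp point (between the pads) lies 5 mm behind it; y points along the fingers, z is the direction in which the jaws open and shut, and the axes are right-handed (so a half turn about y gives the same grasp; the last joint's range is limited). The gripper opens to 92 mm and grips with 3 to 60 N. Pads are 19 mm wide; open, the fingers measure 130 mm over their backs; the gripper's body (75 mm by 190 mm) begins 47 mm behind the grasp point.
Start: joints at [-1.417, 0.342, 1.524, -0, 1.275, -0.146], TCP at [155.07, -501.594, 240.741] pointing down, gripper open.
Joint ranges: [-2.53, 2.53], [-0.77, 2.02], [0.04, 2.7], [-1, 4.14], [0.28, 2.66], [-3.11, 3.11]. Speed limits (rad/s): [2.57, 2.57, 3.14, 3.14, 3.14, 3.14].

### API

Orientations are given as [roll, pitch, yaw] about the fixed x, y, z axes, in that order (R = Rz(yaw) Ry(pitch) Rx(roll)).
In Python, from plant import bot, vision, order gives the robot as it stands.
- The arm moves only by the tool apply_moves, never from a script. Its argument "rows" is a list of rows, each a list of 3 entries, a list of its own where there are three numbers: the shift along the tool's x, y, z in cm, then the turn about the tool's y in rad, then the finger opening in cm, from 0 to 9.18. A call has 1 to 5 rows; each row is the pose to reach, as a shift and turn from the pose measured when the call began, along the tool's axes at that moment; what a row does not reach only later rows make up. A row lasts 1/8 s, in which the tool goes at most 62.5 mm and 10.7 degrees, less where a joint would pass 70% of its speed; a pose out of reach is approached as far as the arm can. A call with a gripper value outside its range is refused whole. The fingers move at their own pace and stop on an object; the grip force is fixed at half the most. Time passes only in rows, so rows that repeat a pose let the fingers close. It gives the time, the measured TCP pose, the force and the opening at its end, in the units of the state.
- bot.get_obs(): the state, without advancing time (a new reading comes with each control period).
- vision.capture(name): name is "scene" or "top" or "wrist"; returns the picture (384x512x3 uint8, red, green, blue); there is no depth.
- vision.camera_info(name): a dict with "mtx" (3x3 intrinsics, pixels), "rvec" (rotation vector, rad) and "tvec" (3), from world to camera coordinates, as OpenCV has them. Camera axes: x right, y down, z forward; pixel columns grow to the right and rows downward; lengths in mm; the calibration is good to about 2 mm. A picture is of the moment at which its call begins: read the wrist's pose just before it. camera_info takes no time and is no camera call; for the wrist camera it gives the pose at the moment of the call.
- order.close_job(): hands the job in, once; it reports no verdict.
The state is a dict: "time": time; "joint_positions": joint angles; "dq": joint speeds; "tau": joint torques, N m; "tool_pos": TCP position; "tcp_rot": TCP orientation; "contact_force": force on the tool from outside, world axes, zero at the start; "moment": the same for the moment, N m; "grip_width": finger opening in mm.
Only numpy, scipy, OpenCV 4.12 (cv2) and the standard library are available. Lean on these libraries where they do the work, as an engineer would, in place of code of your own. Each camera call takes 0.05 s, during which the arm holds its last target.

### The job

Swing the clear dry cabinet's door wide open by its handle, until it stands about square to the front. Then take the tray hook, hook its blade over the tray's front wall and draw the tray along the shelf until its front edge is level with the mouth of the cabinet; the chips' bond wires are bare, so neither gripper nor arm may touch the tray. Lay the hook back down flat on the bench, leave the door wide open and do not disturb the other things on the bench.

Things in the scene. Friction and masses are not known exactly. Their poses are not given: they have to be found in the camera images.
- cabinet: clear acrylic dry cabinet, fixed: white plinth, 300 deep (x) x 340 wide (y), top at z = 260. Origin: centre of its underside; x points from front to back, y to the left as one faces it, z up. The mouth (front plane of walls and shelf) is at x = -150. White instrument column at y = -170 to -85, open chamber at y = -85 to 162, roof's underside at z = 252.
- shelf_edge (a point): middle of the front edge of the cabinet's flat steel shelf, on its top face, at the mouth: x = -150, y = 38, z = 110 mm in the cabinet's frame. The shelf reaches 286 mm back from here, almost to the back wall, and 123 mm to each side. Axes as the cabinet.
- door (a joint): door angle in rad: 0 closed, grows as it swings out in front of the cabinet, turning clockwise seen from above about the upright line through door_hinge; pi/2 is square to the front, stop at 1.9. Light friction (0.12 N m) and damping, no latch or spring: it stays where it is left.
- door_hinge (a point): point on the door's upright hinge line at its lower edge; x = -162, y = 170, z = 48 mm in the cabinet's frame. Turns with the door: its -y axis runs from the hinge along the door to the free edge, its -x axis out of the door's front. Door 250 wide, 20 thick, from z = 48 to 255.
- handle (a point): the door's dark upright round bar, diameter 14, from z = 125 to 249 mm, 40 mm out from the door's face on two 10 mm stand-offs running straight back to the door. Origin: on the bar's axis at z = 220, a good place to pinch from above, a finger on either side along the door's width; x = -50, y = -230 mm from door_hinge. Axes as door_hinge.
- tray: open aluminium tray, 120 front to back x 150 wide x 36 high, walls 4, about 0.4 kg, on the cabinet's shelf well back from the mouth. Inside lies a flat carrier of gold chip packages, nowhere over 11 mm above the tray's underside. Origin: centre of its underside; x points to its back, y to its left, roughly as the cabinet's.
- tray_lip (a point): middle of the upper edge of the tray's front wall (the one nearest the mouth), 36 mm above the shelf, 58 mm in front of the tray's centre; axes as the tray.
- hook: tray hook lying working side down, about 0.18 kg: orange handle 120 x 24 wide x 38 high, flat steel shank 14 wide (underside 31, top 37 mm above the hook's underside), ending in a blade 50 wide, 4 thick, that turns straight down to the level of the handle's underside. x points from handle to blade, z up. Origin: underside below hook_grip.
- hook_grip (a point): where to grip the hook's handle across its 24 mm width, near the centre of mass, half-way up, 19 mm above its underside. The blade is 220 mm ahead along +x (faces at 218 and 222). The handle runs from x = -85 to +35. Axes as the hook.
- mouse: bystander, leave it alone: black computer mouse, 105 x 60 x 33, on a white mouse pad 3 thick (mm). Origin: centre of its underside.
- camera: bystander, leave it alone: blue square industrial camera, 62 x 58 x 58, with a steel lens mount (mm). Origin: centre of its underside.
- cap: bystander, leave it alone: black round lens cap, diameter 42, 12 high (mm). Origin: centre of its underside.
- tweezers: bystander, leave it alone: steel tweezers lying flat, 135 long, 7 high (mm). Origin: centre of its underside.
- jar: bystander, leave it alone: amber jar with a black cap, diameter 54, 65 high (mm). Origin: centre of its underside.
- partbox: bystander, leave it alone: black open compartment box, 100 x 75 x 28 (mm). Origin: centre of its underside.

How it is judged (in metres and radians):
On the way, in this order (a step that is already met when the one before it is completed fails the run):
1. the door is being swung open with the fingers on its handle (value of joint door above 0.2 rad and contact force between the fingers and door_c0 above 0.3 N), for 0.1 s.
2. the door stands wide open (more than 1.35 rad) (value of joint door above 1.35 rad), for 0.2 s.
3. the hook draws the tray forward (contact force between hook and tray above 0.2 N and distance of tray from where it was at the start of the episode above 0.02 m), for 0.05 s.
4. the tray's front edge is level with the mouth (x of tray_lip in the frame of cabinet between -0.185 and -0.125 m and z of tray in the frame of cabinet above 0.1 m and angle between tray's own z axis and vertical below 0.08 rad), for 0.2 s.
At the end, for the whole second after the job is handed in: The door is open by more than 1.3 rad; the tray sits flat on the shelf (tilt under 0.08 rad) with the middle of its front edge between 25 mm inside and 35 mm outside the mouth; the hook lies on the bench (its grip point less than 35 mm above it); tray and hook are at rest (all of step 4 and value of joint door above 1.3 rad and linear speed of each of tray, hook below 0.02 m/s and height (world z) of hook_grip between 0.005 and 0.035 m); the robot touches nothing.
It fails at once if the gripper or the arm touches the tray (contact force between any of the fingers, the arm and tray above 0.5 N).
It fails at once if a bystander is shifted by more than 30 mm (distance of any of mouse, camera, cap, tweezers, jar, partbox from where it was at the start of the episode above 0.03 m).
It also fails if it takes over 72 s, if anything falls off the work surface, if the arm or the gripper's body presses on something with over 40 N, if the wrist force passes 120 N, or if a joint passes its speed limit or range.

## Working session

There is one attempt and no reset: what is moved stays moved. The work goes in short steps, Python scripts to look and compute and a tool call to move; the robot and the scene stay as the last step left them, time stands still between calls to the robot, and variables do not carry over. Pictures are saved under pics/ and viewed, and the job is handed in when it is done.

Besides the shell and the picture viewer there is one more tool, called by a JSON object that holds its "method" and its "body", one argument or row to a line. apply_moves: Moves the arm, as the interface text tells. Its arguments: {"type":"object","properties":{"rows":{"type":"array","items":{"type":"array"}}},"required":["rows"]}

```bash
ls; mkdir -p pics; python3 - <<'E'
from plant import bot, vision, order
import cv2
print(bot.get_obs())
for n in ["scene","top","wrist"]:
    im=vision.capture(n); cv2.imwrite(f"pics/{n}0.png",cv2.cvtColor(im,cv2.COLOR_RGB2BGR)); print(n,vision.camera_info(n))
E
```

```text
pics
{'time': 0.0, 'joint_positions': array([-1.41700943e+00,  3.42735634e-01,  1.52500993e+00, -1.89937637e-05,
        1.27541448e+00, -1.46022648e-01]), 'dq': array([-0.00148669,  0.00138888, -0.0001189 ,  0.0010015 ,  0.00032507,
       -0.00102545]), 'tau': array([ 3.26916641e-03, -4.31232262e+01, -2.44217777e+01,  7.20028044e-02,
        5.59617381e-02, -1.06690898e-04]), 'tool_pos': array([ 154.9970369 , -501.19196021,  240.04072781]), 'tcp_rot': array([-1.57234967e+00,  2.10092049e-04, -2.84177773e+00]), 'contact_force': array([-0.12911827, -0.56333919, -0.85554213]), 'moment': array([ 0.01173607, -0.00969754,  0.00673633]), 'grip_width': 92.02560725720053}
scene {'mtx': array([[420.05750169,   0.        , 255.20616459],
       [  0.        , 420.05750169, 179.28706313],
       [  0.        ,   0.        ,   1.        ]]), 'rvec': array([ 0.32181982, -2.78037321,  1.24508383]), 'tvec': array([ 549.18320616,  184.85720582, 1588.10733851])}
top {'mtx': array([[472.49950064,   0.        , 251.11477476],
       [  0.        , 472.49950064, 192.97808245],
       [  0.        ,   0.        ,   1.        ]]), 'rvec': array([ 2.18991023, -2.1513723 ,  0.14265368]), 'tvec': array([  16.42084702,  549.90516028, 1418.2031723 ])}
wrist {'mtx': array([[292.36181155,   0.        , 260.23418812],
       [  0.        , 292.36181155, 187.12877415],
       [  0.        ,   0.        ,   1.        ]]), 'rvec': array([-2.35069554,  1.7339277 ,  0.23243919]), 'tvec': array([-523.89348616,  -33.5981619 ,  389.37267921])}
```

View pics/scene0.png

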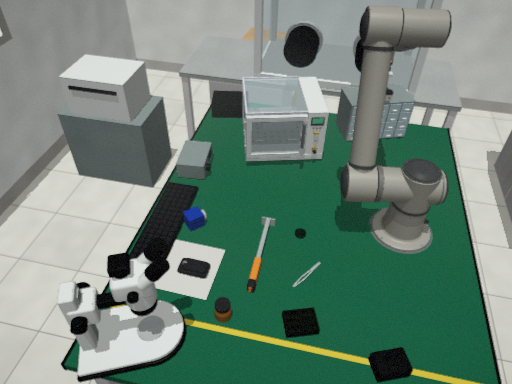

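View pics/top0.png

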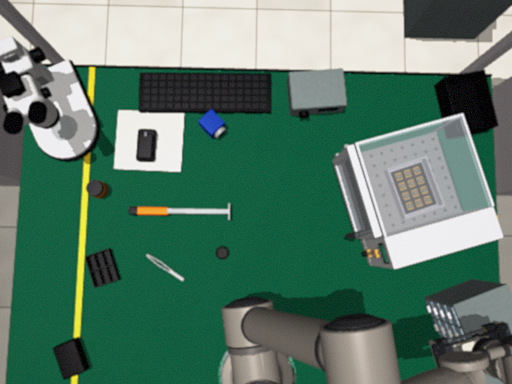

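View pics/wrist0.png

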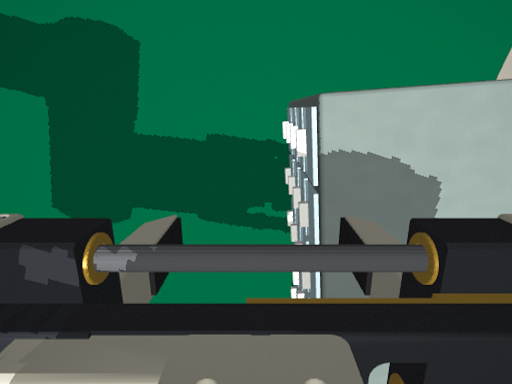

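```bash
cat > h.py <<'E'
import numpy as np, cv2
from scipy.spatial.transform import Rotation as Rn
from plant import bot, vision, order
def cam(n):
    i=vision.camera_info(n); R=cv2.Rodrigues(i['rvec'])[0]; return i['mtx'],R,np.array(i['tvec']).ravel()
def proj(n,P):
    i=vision.camera_info(n); return cv2.projectPoints(np.asarray(P,float).reshape(-1,1,3),i['rvec'],i['tvec'],i['mtx'],None)[0].reshape(-1,2)
def onz(n,px,z,c=None):
    K,R,t=c or cam(n); px=np.atleast_2d(np.asarray(px,float))
    d=(R.T@np.linalg.inv(K)@np.c_[px,np.ones(len(px))].T).T; o=-R.T@t
    s=(z-o[2])/d[:,2]; return o+s[:,None]*d
def shot(n,name):
    im=cv2.cvtColor(vision.capture(n),cv2.COLOR_RGB2BGR); cv2.imwrite(f'pics/{name}.png',im); return im
def zoom(im,x0,y0,x1,y1,name,f=4):
    cv2.imwrite(f'pics/{name}.png',cv2.resize(im[y0:y1,x0:x1],None,fx=f,fy=f,interpolation=cv2.INTER_CUBIC))
def st():
    o=bot.get_obs(); R=Rn.from_euler('xyz',o['tcp_rot']).as_matrix(); return o,np.array(o['tool_pos']),R
E
python3 - <<'E'
from h import *
t=cv2.imread('pics/top0.png'); s=cv2.imread('pics/scene0.png')
zoom(t,325,105,512,275,'t1',4); zoom(s,230,65,340,170,'s1',6); zoom(t,120,190,240,230,'t2',6)
o,p,R=st(); print(R)
E
```

```text
[[-9.55401414e-01 -1.50895026e-04  2.95310201e-01]
 [-2.95310180e-01  1.12150443e-03 -9.55400774e-01]
 [-1.87026473e-04 -9.99999360e-01 -1.11604775e-03]]
```

View pics/t1.png

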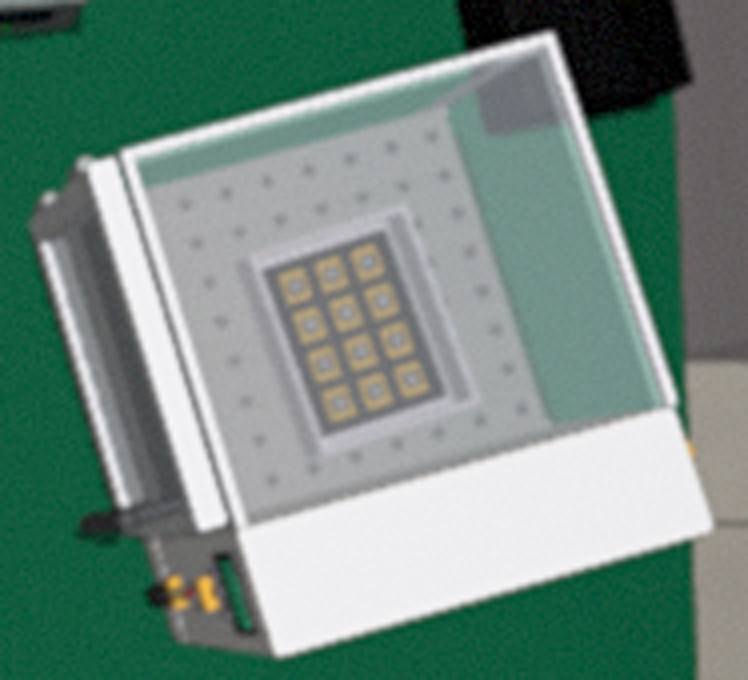

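View pics/s1.png

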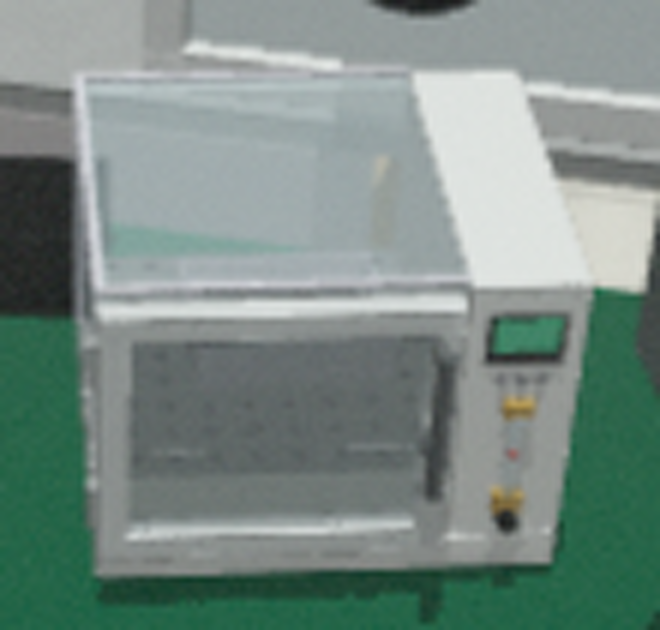

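View pics/t2.png

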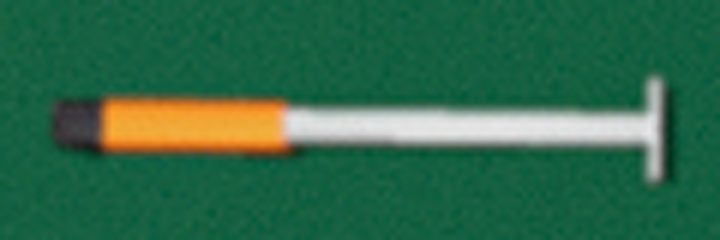

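```bash
python3 - <<'E'
from h import *
t=cv2.imread('pics/top0.png')
px=np.array([[275,655],[712,528],[553,33],[125,150]])/4+[325,105]
W=onz('top',px-0.4,260)[:,:2]
M=np.array([[-150,-170],[150,-170],[150,170],[-150,170.]])
a=M-M.mean(0); b=W-W.mean(0)
th=np.arctan2((a[:,0]*b[:,1]-a[:,1]*b[:,0]).sum(),(a*b).sum())
R=np.array([[np.cos(th),-np.sin(th)],[np.sin(th),np.cos(th)]]); c=W.mean(0)-R@M.mean(0)
print(th,c,(M@R.T+c)-W)
def cw(p): p=np.atleast_2d(p).astype(float); return np.c_[p[:,:2]@R.T+c,p[:,2]]
np.savez('cab.npz',th=th,c=c)
g=[[-212,-60,249],[-212,-60,125],[-162,170,255],[-182,170,255],[-182,-80,255],[-150,162,110],[-150,-85,110],[136,162,110],[136,-85,110],[-150,-170,0],[-150,170,0]]
print(cw(g).round(1))
big=cv2.resize(t,None,fx=4,fy=4,interpolation=cv2.INTER_CUBIC)
s=cv2.imread('pics/scene0.png'); bs=cv2.resize(s,None,fx=6,fy=6,interpolation=cv2.INTER_CUBIC)
for n,im,f,w in(('top',big,4,(1300,420,2048,1100)),('scene',bs,6,(1380,390,2040,1020))):
    for q in proj(n,cw(g)): cv2.circle(im,tuple(np.round((q+.5)*f).astype(int)),3,(0,0,255),-1)
    cv2.imwrite(f'pics/c_{n}.png',im[w[1]:w[3],w[0]:w[2]])
# hook orange + pixels
hsv=cv2.cvtColor(t,cv2.COLOR_BGR2HSV)
E
```

```text
-1.287985920640917 [ 542.4296515  -431.70948642] [[ 0.4705233   0.56716381]
 [-1.25922177 -2.892724  ]
 [-0.2742987  -0.005971  ]
 [ 1.06299717  2.33153119]]
[[ 425.7 -244.9  249. ]
 [ 425.7 -244.9  125. ]
 [ 660.5 -228.7  255. ]
 [ 654.9 -209.5  255. ]
 [ 414.8 -279.3  255. ]
 [ 656.1 -242.5  110. ]
 [ 418.9 -311.4  110. ]
 [ 735.9 -517.1  110. ]
 [ 498.8 -586.   110. ]
 [ 337.3 -335.1    0. ]
 [ 663.8 -240.2    0. ]]
```

View pics/c_top.png

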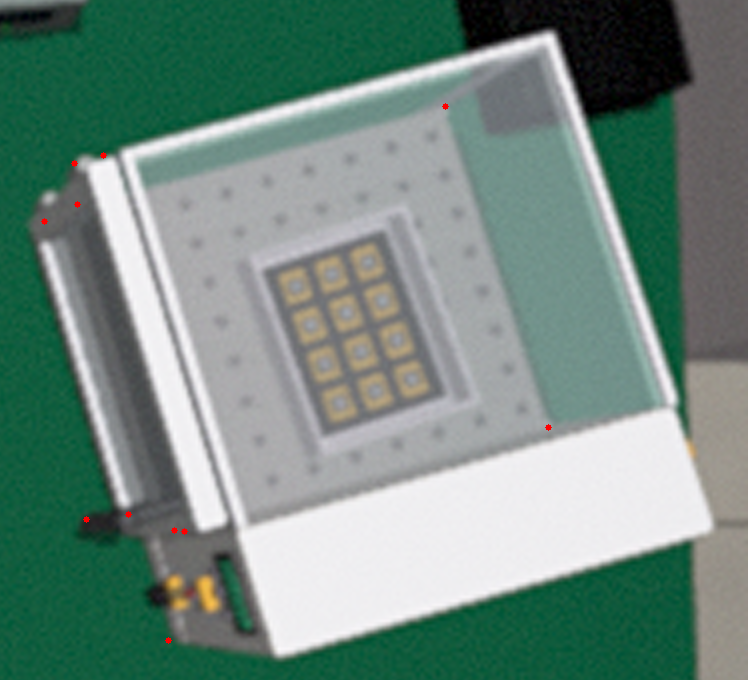

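View pics/c_scene.png

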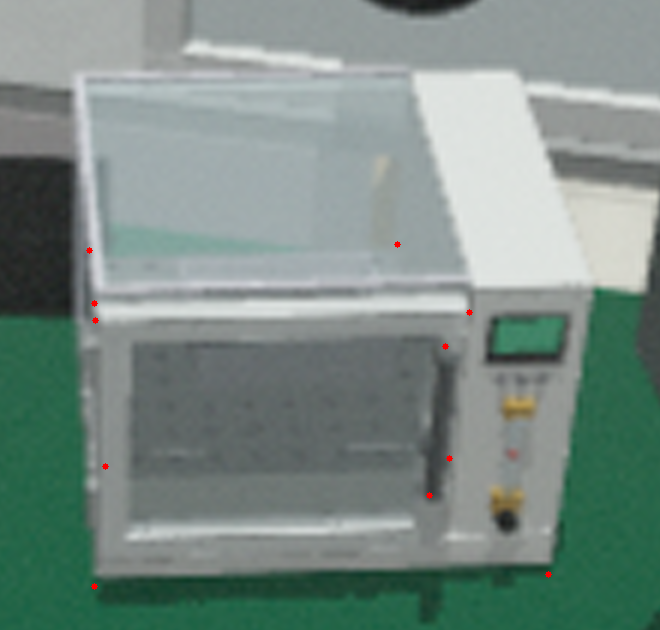

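```bash
python3 - <<'E'
from h import *
t=cv2.imread('pics/top0.png')
px=np.array([[655,130],[287,127],[52,124]])/6+[120,190]-.4
W=onz('top',px,37.5); print(W.round(1)); print(np.linalg.norm(W[0]-W[2]),np.linalg.norm(W[1]-W[2]),np.linalg.norm(W[0]-W[1]))
d=W[0]-W[2]; print('yaw',np.arctan2(d[1],d[0]),'grip',W[0]-220*d/np.linalg.norm(d))
im=t[150:225,380:450]; im=cv2.resize(im,None,fx=8,fy=8,interpolation=cv2.INTER_CUBIC)
im=cv2.createCLAHE(3).apply(cv2.cvtColor(im,cv2.COLOR_BGR2GRAY)); cv2.imwrite('pics/tray.png',im)
E
```

```text
[[491.6  93.2  37.5]
 [489.8 279.   37.5]
 [489.1 397.3  37.5]]
304.026112884392 118.23184857029719 185.7950406952459
yaw -1.562685685479893 grip [489.82798388 313.23436497  37.5       ]
```

View pics/tray.png

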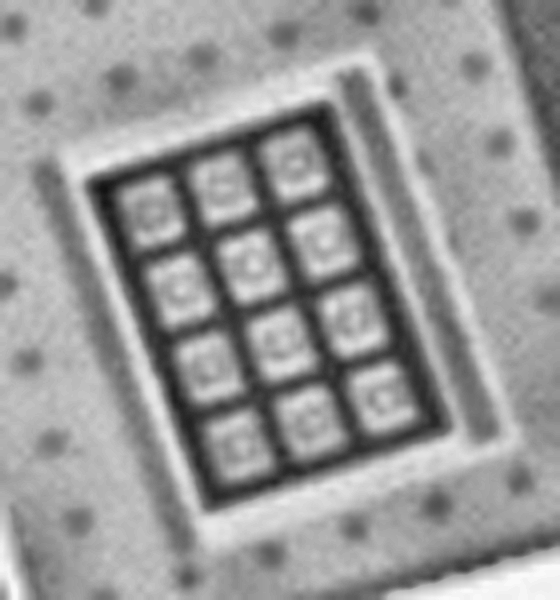

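```bash
python3 - <<'E'
from h import *
px=np.array([[62,160],[205,543],[512,438],[372,57]])/8+[380,150]-.45
W=onz('top',px,146); D=np.load('cab.npz'); th,c=float(D['th']),D['c']
R=np.array([[np.cos(th),-np.sin(th)],[np.sin(th),np.cos(th)]])
L=(W[:,:2]-c)@R; print(L.round(1)); print(np.linalg.norm(np.diff(W[:,:2],axis=0,append=W[:1,:2]),axis=1)); 
d=L[1]-L[0]; print('tray yaw in cab',np.arctan2(d[0],-d[1]),'lip',L[:2].mean(0), 'ctr',L.mean(0), W.mean(0))
# cabinet angle from column edges
E
```

```text
[[-50.2  86. ]
 [-41.5 -58.1]
 [ 75.3 -51.2]
 [ 68.7  92.6]]
[144.28257243 117.0309473  143.95667713 119.09174555]
tray yaw in cab 0.06010714616412089 lip [-45.86592974  13.9453064 ] ctr [13.06703688 17.33924193] [ 562.7265202 -439.4188239  146.       ]
```

```bash
cat >> h.py <<'E'
D=np.load('cab.npz'); TH=float(D['th']); C=D['c']
RC=np.array([[np.cos(TH),-np.sin(TH)],[np.sin(TH),np.cos(TH)]])
def c2w(x,y): return RC@np.array([x,y])+C
def w2c(p): return (np.asarray(p)[:2]-C)@RC
def go(P,a=None):
    "shift (cm) and turn for world TCP targets P, tool-x heading a"
    o,p,R=st(); a0=np.arctan2(R[1,0],R[0,0])
    for q in np.atleast_2d(P):
        print('shift cm',(R.T@(np.asarray(q)-p)/10).round(2), 'turn', None if a is None else round(-((a-a0+np.pi)%(2*np.pi)-np.pi),3))
    print('t',round(o['time'],2),'p',p.round(1),'a',a0.round(3),'F',np.round(o['contact_force'],1),'w',round(o['grip_width'],1),'cab',w2c(p).round(1))
E
python3 - <<'E'
from h import *
h=c2w(-212,-60); print(h); go([[*h,300],[*h,219]],TH)
E
```

```text
[ 425.6533851  -244.87452288]
shift cm [-33.43  -5.95 -16.51] turn -1.554
shift cm [-33.43   2.15 -16.51] turn -1.554
t 0.15 p [ 155.  -501.3  240.2] a -2.842 F [-0.5 -0.8  1. ] w 91.7 cab [ -41.3 -391.4]
```

{"method": "apply_moves", "body": {
  "rows": [
    [[0,-6,0],0,9.18],
    [[-11,-7,-6],-0.38,9.18],
    [[-22,-7,-11],-0.75,9.18],
    [[-28,-6,-14],-0.9,9.18],
    [[-33.4,-6,-16.5],-0.93,9.18]
  ]
}}

```text
time: 0.78
tool_pos: [336.4, -327.1, 303.2]
tcp_rot: [-1.571, 0.001, -2.086]
contact_force: [0.2, -1.0, -0.3]
grip_width: 92.1
```

```bash
python3 - <<'E'
from h import *
h=c2w(-212,-60); go([[*h,300],[*h,219]],TH)
E
```

```text
shift cm [-11.55   0.33   3.71] turn -0.798
shift cm [-11.55   8.43   3.72] turn -0.798
t 0.78 p [ 336.4 -327.1  303.2] a -2.086 F [ 0.2 -1.  -0.3] w 92.1 cab [-157.9 -168.6]
```

{"method": "apply_moves", "body": {
  "rows": [
    [[-4,0.3,1.2],-0.18,9.18],
    [[-8,0.3,2.5],-0.36,9.18],
    [[-11.5,0.3,3.7],-0.54,9.18],
    [[-11.5,0.3,3.7],-0.72,9.18],
    [[-11.5,0.3,3.7],-0.8,9.18]
  ]
}}

```text
time: 1.4
tool_pos: [425.6, -244.6, 299.9]
tcp_rot: [-1.571, 0.002, -1.281]
contact_force: [-1.2, -0.3, -0.2]
grip_width: 92.2
```

```bash
python3 - <<'E'
from h import *
h=c2w(-212,-60); go([[*h,300],[*h,219]],TH)
shot('wrist','w1'); t=shot('top','t3'); zoom(t,325,105,512,275,'t3z',4)
print(proj('wrist',[[*h,249],[*h,125]]))
E
```

```text
shift cm [ 0.03 -0.01  0.  ] turn 0.007
shift cm [0.04 8.09 0.  ] turn 0.007
t 1.4 p [ 425.6 -244.6  299.9] a -1.281 F [-1.2 -0.3 -0.2] w 92.2 cab [-212.3  -60. ]
[[262.26984205 211.61858326]
 [261.66463794 173.90634043]]
```

View pics/w1.png

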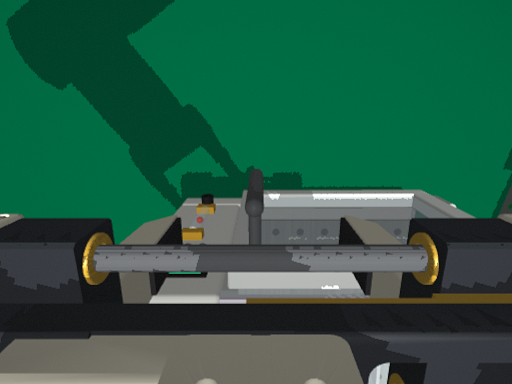

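{"method": "apply_moves", "body": {
  "rows": [
    [[-0.1,4,-0.35],0,9.18],
    [[-0.1,7.9,-0.35],0,9.18],
    [[-0.1,7.9,-0.35],0,1],
    [[-0.1,7.9,-0.35],0,0.5],
    [[-0.1,7.9,-0.35],0,0.5]
  ]
}}

```text
time: 2.12
tool_pos: [422.3, -245.5, 222.7]
tcp_rot: [-1.569, -0.001, -1.286]
contact_force: [0.1, 0.1, 0.3]
grip_width: 66.3
```

{"method": "apply_moves", "body": {
  "rows": [
    [[0,0,0],0,0.5],
    [[0,0,0],0,0.5]
  ]
}}

```text
time: 2.38
tool_pos: [422.6, -245.8, 223.4]
tcp_rot: [-1.568, -0.002, -1.286]
contact_force: [-0.4, -0.8, 0.2]
grip_width: 46.4
```

```bash
python3 - <<'E'
from h import *
go(st()[1],TH)
E
```

```text
shift cm [0. 0. 0.] turn 0.002
t 2.38 p [ 422.6 -245.8  223.4] a -1.286 F [-0.4 -0.8  0.2] w 46.4 cab [-212.   -63.2]
```

{"method": "apply_moves", "body": {
  "rows": [
    [[0,0,0],0,0.5],
    [[0,0,0],0,0.5],
    [[0,0,0],0,0.5],
    [[0,0,0],0,0.5],
    [[0,0,0],0,0.5]
  ]
}}

```text
time: 3.0
tool_pos: [421.2, -245.7, 223.3]
tcp_rot: [-1.571, -0.001, -1.286]
contact_force: [-6.7, -0.2, 2.0]
grip_width: 13.5
```

```bash
python3 - <<'E'
from h import *
o,p,R=st(); go(p,TH)
hg=c2w(-162,170)
# path: rotate current grasp pt about hinge, clockwise
r=p[:2]-hg; print(np.linalg.norm(r))
for k in range(1,17):
    f=0.1*k; c,s=np.cos(f),np.sin(f); q=hg+np.array([[c,s],[-s,c]])@r
    print(k,(R.T@np.array([*(q-p[:2]),0])/10).round(2))
E
```

```text
shift cm [0. 0. 0.] turn 0.002
t 3.0 p [ 421.2 -245.7  223.3] a -1.286 F [-6.7 -0.2  2. ] w 13.5 cab [-212.4  -64.5]
239.8853090098305
1 [-2.31 -0.    0.63]
2 [-4.56 -0.01  1.48]
3 [-6.7  -0.01  2.55]
4 [-8.73 -0.01  3.83]
5 [-1.061e+01 -1.000e-02  5.310e+00]
6 [-12.35  -0.02   6.97]
7 [-13.9   -0.02   8.8 ]
8 [-15.27  -0.02  10.77]
9 [-16.43  -0.02  12.86]
10 [-17.38  -0.03  15.06]
11 [-18.11  -0.03  17.35]
12 [-18.6   -0.03  19.7 ]
13 [-18.85  -0.03  22.08]
14 [-18.87  -0.03  24.48]
15 [-18.65  -0.04  26.87]
16 [-18.19  -0.04  29.22]
```

```bash
cat >> h.py <<'E'
HG=c2w(-162,166.5)
def door(n=5,step=0.1,off=0):
    o,p,R=st(); r=p[:2]-HG
    a0=np.arctan2(R[1,0],R[0,0])
    ang=-(np.arctan2(r[1],r[0])-np.arctan2(*((RC@np.array([-50,-230]))[::-1]))); ang=(ang+np.pi)%(2*np.pi)-np.pi
    print('door est',round(ang,3),'toolyaw rel',round(TH-a0,3),'F',o['contact_force'].round(1),'w',o['grip_width'],'rad',np.linalg.norm(r))
    for k in range(1,n+1):
        f=ang+step*k; c,s=np.cos(f),np.sin(f); q=HG+np.array([[c,s],[-s,c]])@RC@np.array([-50,-230])
        print((R.T@np.array([*(q-p[:2]),223-p[2]])/10).round(2),round(f-(TH-a0),2))
E
python3 -c "
from h import *
door()"
```

```text
door est 0.001 toolyaw rel -0.002 F [-6.7 -0.2  2. ] w 13.454604836150397 rad 236.46463396399417
[-2.25  0.03  0.73] 0.1
[-4.44  0.02  1.57] 0.2
[-6.54  0.02  2.63] 0.3
[-8.53  0.02  3.9 ] 0.4
[-10.37   0.02   5.35] 0.5
```

{"method": "apply_moves", "body": {
  "rows": [
    [[-2.25,0,0.7],0.1,0.5],
    [[-4.45,0,1.55],0.2,0.5],
    [[-6.55,0,2.6],0.3,0.5],
    [[-8.5,0,3.9],0.4,0.5],
    [[-10.4,0,5.35],0.5,0.5]
  ]
}}

```text
time: 3.62
tool_pos: [441.6, -129.7, 223.3]
tcp_rot: [-1.575, -0.001, -1.789]
contact_force: [-4.0, -0.5, 3.7]
grip_width: 13.5
```

```bash
python3 -c "
from h import *
door()"
```

```text
door est 0.503 toolyaw rel 0.501 F [-4.  -0.5  3.7] w 13.503632434669033 rad 237.53333210459752
[-2.22  0.02  0.83] 0.1
[-4.42  0.02  1.67] 0.2
[-6.52  0.01  2.73] 0.3
[-8.51  0.    3.99] 0.4
[-10.36  -0.     5.45] 0.5
```

Forces are small; continuing along the arc.

{"method": "apply_moves", "body": {
  "rows": [
    [[-2.25,0,0.7],0.1,0.5],
    [[-4.45,0,1.55],0.2,0.5],
    [[-6.55,0,2.6],0.3,0.5],
    [[-8.5,0,3.9],0.4,0.5],
    [[-10.4,0,5.35],0.5,0.5]
  ]
}}

```text
time: 4.25
tool_pos: [515.8, -38.1, 223.3]
tcp_rot: [-1.576, -0.003, -2.292]
contact_force: [-2.3, 1.0, 4.3]
grip_width: 13.3
```

```bash
python3 -c "
from h import *
door(6)"
```

```text
door est 1.004 toolyaw rel 1.004 F [-2.3  1.   4.3] w 13.273214992991015 rad 238.0570757510882
[-2.21  0.02  0.88] 0.1
[-4.41  0.01  1.71] 0.2
[-6.52 -0.01  2.77] 0.3
[-8.5  -0.02  4.03] 0.4
[-10.36  -0.03   5.48] 0.5
[-12.06  -0.05   7.1 ] 0.6
```

{"method": "apply_moves", "body": {
  "rows": [
    [[-2.6,0,0.85],0.12,0.5],
    [[-5.1,0,1.9],0.24,0.5],
    [[-7.5,0,3.25],0.36,0.5],
    [[-9.7,0,4.9],0.48,0.5],
    [[-12,0,7],0.6,0.5]
  ]
}}

```text
time: 4.88
tool_pos: [648.3, 7.8, 223.3]
tcp_rot: [-1.576, -0.005, -2.895]
contact_force: [-0.7, -0.4, 6.2]
grip_width: 13.6
```

```bash
python3 -c "
from h import *
door(1)"
```

```text
door est 1.602 toolyaw rel 1.607 F [-0.7 -0.4  6.2] w 13.620139179167781 rad 237.69163521660278
[-2.23  0.02  0.83] 0.1
```

{"method": "apply_moves", "body": {
  "rows": [
    [[0,0,0],0,5],
    [[0,0,0],0,5],
    [[0,0,0],0,5],
    [[0,-3,0],0,6],
    [[0,-9,0],0,6]
  ]
}}

```text
time: 5.5
tool_pos: [647.2, 7.2, 311.7]
tcp_rot: [-1.578, -0.011, -2.895]
contact_force: [0.8, -0.2, 0.5]
grip_width: 57.7
```

```bash
python3 - <<'E'
from h import *
# lift done; hook grip (xy), TCP z = grip z - 5 
go([[489.8,313.2,300],[489.8,313.2,14]],-1.5627)
t=shot('top','t4'); s=shot('scene','s4'); zoom(t,120,60,512,300,'t4z',2)
E
```

```text
shift cm [  7.77   1.5  -33.51] turn -1.332
shift cm [  7.46  30.09 -33.3 ] turn -1.332
t 5.5 p [647.2   7.2 311.7] a -2.895 F [ 0.8 -0.2  0.5] w 57.7 cab [-392.3  223.1]
```

View pics/t4z.png

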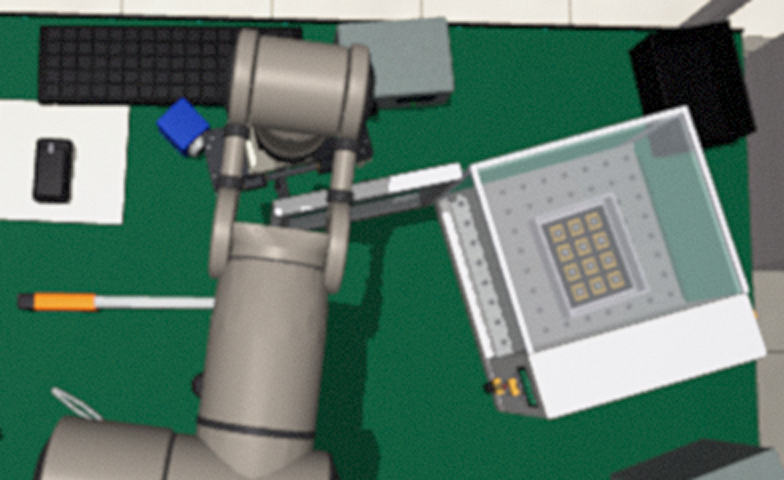

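View pics/s4.png

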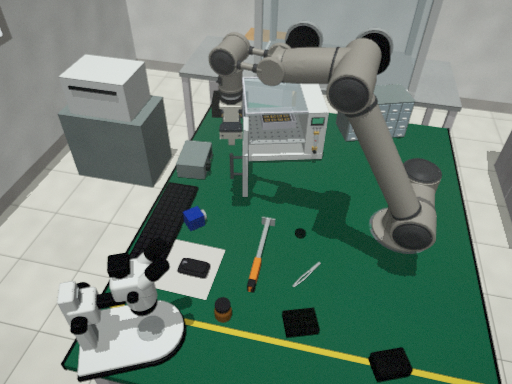

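{"method": "apply_moves", "body": {
  "rows": [
    [[1.5,1,-6],-0.18,9.18],
    [[3,3,-12],-0.36,9.18],
    [[4.5,6,-18],-0.54,9.18],
    [[6,9,-24],-0.72,9.18],
    [[7.6,12,-30],-0.9,9.18]
  ]
}}

```text
time: 6.22
tool_pos: [511.9, 263.6, 209.5]
tcp_rot: [-1.565, 0.005, -1.989]
contact_force: [-0.0, 1.0, 0.3]
grip_width: 91.7
```

```bash
python3 - <<'E'
from h import *
go([[489.8,313.2,150],[489.8,313.2,20]],-1.5627)
E
```

```text
shift cm [-3.6   5.94 -4.07] turn -0.426
shift cm [-3.53 18.94 -4.15] turn -0.426
t 6.22 p [511.9 263.6 209.5] a -1.989 F [-0.   1.   0.3] w 91.7 cab [-676.2  164.8]
```

{"method": "apply_moves", "body": {
  "rows": [
    [[-1.8,1,-2],-0.18,9.18],
    [[-3.6,3,-4.1],-0.36,9.18],
    [[-3.6,4,-4.1],-0.43,9.18],
    [[-3.6,4,-4.1],-0.43,9.18]
  ]
}}

```text
time: 6.72
tool_pos: [488.4, 312.9, 168.6]
tcp_rot: [-1.565, 0.001, -1.559]
contact_force: [-0.8, -1.0, 0.1]
grip_width: 91.9
```

```bash
python3 - <<'E'
from h import *
go([[489.8,313.2,150],[489.8,313.2,20]],-1.5627)
c=cam('wrist'); shot('wrist','w2'); import pickle; pickle.dump(c,open('w2c.pkl','wb'))
print(proj('wrist',[[489.8,313.2,38],[490,279,38],[491.6,93.2,37]]))
E
```

```text
shift cm [-0.02  1.87  0.13] turn 0.004
shift cm [-1.000e-02  1.487e+01  5.000e-02] turn 0.004
t 6.72 p [488.4 312.9 168.6] a -1.559 F [-0.8 -1.   0.1] w 91.9 cab [-730.1  155.9]
[[261.24663739 183.00819748]
 [261.06757928 216.16303438]
 [260.69141316 365.51799596]]
```

View pics/w2.png

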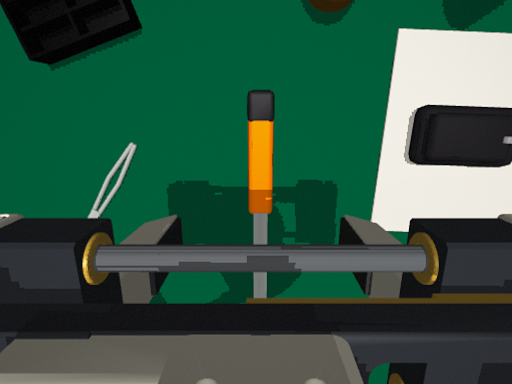

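```bash
python3 - <<'E'
from h import *
import pickle; c=pickle.load(open('w2c.pkl','rb'))
im=cv2.imread('pics/w2.png'); print(im[84:98,261].tolist()); print(im[206:220,261].tolist())
print(onz('',[[261,91],[261,213]],38,c))
E
```

```text
[[59, 94, 0], [59, 95, 0], [59, 94, 0], [60, 95, 0], [59, 96, 0], [50, 82, 0], [23, 27, 21], [27, 25, 28], [43, 41, 42], [54, 51, 52], [63, 61, 64], [72, 69, 72], [73, 70, 72], [70, 68, 69]]
[[0, 88, 190], [0, 88, 190], [0, 88, 191], [0, 89, 192], [0, 89, 192], [0, 86, 190], [24, 85, 168], [89, 106, 129], [120, 119, 112], [116, 117, 114], [115, 117, 115], [113, 116, 114], [115, 117, 114], [115, 118, 116]]
[[487.67814731 398.02851822  38.        ]
 [489.10419805 282.57368127  38.        ]]
```

{"method": "apply_moves", "body": {
  "rows": [
    [[-0.2,5,0.1],0,9.18],
    [[-0.2,10,0.1],0,9.18],
    [[-0.2,14.7,0.05],0,9.18],
    [[-0.2,14.7,0.05],0,6],
    [[-0.2,14.7,0.05],0,1]
  ]
}}

```text
time: 7.4
tool_pos: [492.1, 315.5, 24.5]
tcp_rot: [-1.561, 0.003, -1.561]
contact_force: [-0.4, 0.1, 0.0]
grip_width: 76.2
```

{"method": "apply_moves", "body": {
  "rows": [
    [[0,0,0],0,1],
    [[0,0,0],0,1],
    [[0,0,0],0,1],
    [[0,0,0],0,1],
    [[0,0,0],0,1]
  ]
}}

```text
time: 8.02
tool_pos: [491.8, 315.5, 24.5]
tcp_rot: [-1.561, 0.003, -1.561]
contact_force: [-2.4, -0.2, 1.7]
grip_width: 26.3
```

```bash
python3 - <<'E'
from h import *
go(st()[1]+[0,0,0],TH)
E
```

```text
shift cm [0. 0. 0.] turn -0.273
t 8.03 p [491.8 315.5  24.5] a -1.561 F [-2.4 -0.2  1.7] w 26.3 cab [-731.6  159.8]
```

{"method": "apply_moves", "body": {
  "rows": [
    [[0,0,0],0,1],
    [[0,0,0],0,1],
    [[0,0,0],0,1],
    [[0,-2,0],0,1],
    [[0,-8,0],0,1]
  ]
}}

```text
time: 8.65
tool_pos: [489.1, 314.1, 101.9]
tcp_rot: [-1.568, -0.0, -1.562]
contact_force: [-0.2, 0.4, -0.5]
grip_width: 23.8
```

```bash
python3 - <<'E'
from h import *
print(bot.get_obs()['joint_positions'].round(2))
go(st()[1]+[0,0,0],TH)
s=shot('scene','s5'); zoom(s,150,130,400,330,'s5z',3); 
E
```

```text
[ 0.44  0.58  1.55 -0.    1.01  0.43]
shift cm [0. 0. 0.] turn -0.274
t 8.65 p [489.1 314.1 101.9] a -1.562 F [-0.2  0.4 -0.5] w 23.8 cab [-731.1  157. ]
```

View pics/s5z.png

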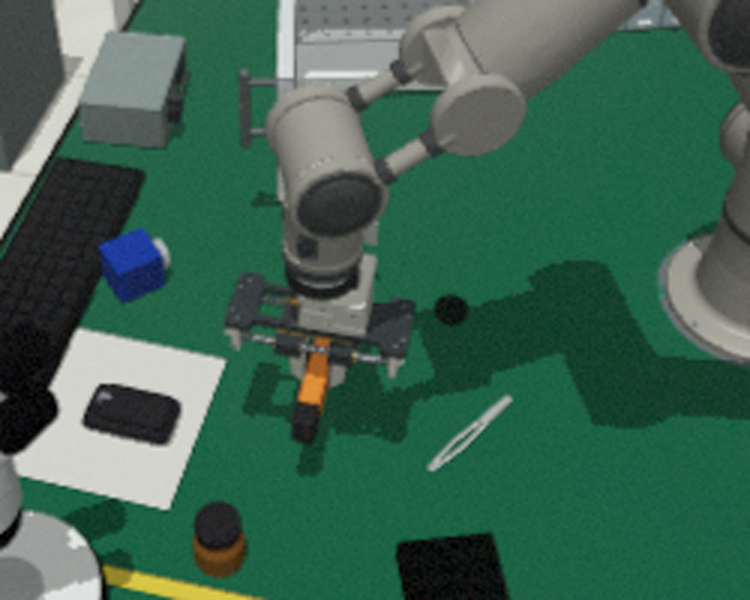

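```bash
python3 - <<'E'
from h import *
go([[*c2w(-640,15),190],[*c2w(-480,12),190],[*c2w(-420,12),190]],TH+.03)
E
```

```text
shift cm [ 12.78  -8.08 -11.53] turn -0.303
shift cm [28.27 -8.11 -7.5 ] turn -0.303
shift cm [34.05 -8.12 -5.88] turn -0.303
t 8.7 p [493.7 316.5 112.2] a -1.561 F [3.7 1.9 5.5] w 23.6 cab [-732.1  162. ]
```

{"method": "apply_moves", "body": {
  "rows": [
    [[2,-4,-3],0,1],
    [[5,-7.5,-7],0,1],
    [[8.5,-8,-11],-0.08,1],
    [[12.5,-8,-11.8],-0.16,1],
    [[16.5,-8,-11],-0.24,1]
  ]
}}

```text
time: 9.32
tool_pos: [382.9, 149.1, 189.3]
tcp_rot: [-1.551, 0.002, -1.317]
contact_force: [0.3, -0.2, -1.7]
grip_width: 23.8
```

```bash
python3 - <<'E'
from h import *
go([[*c2w(-420,12),190]],TH+.03)
E
```

```text
shift cm [18.21 -0.1   0.84] turn -0.059
t 9.32 p [382.9 149.1 189.3] a -1.317 F [ 0.3 -0.2 -1.7] w 23.8 cab [-602.2    8.9]
```

{"method": "apply_moves", "body": {
  "rows": [
    [[4.5,0,0.2],-0.03,1],
    [[9,0,0.4],-0.06,1],
    [[13.5,0,0.6],-0.06,1],
    [[18,0,0.8],-0.06,1],
    [[18,0,0.8],-0.06,1]
  ]
}}

```text
time: 9.95
tool_pos: [436.8, -25.7, 188.8]
tcp_rot: [-1.55, -0.0, -1.261]
contact_force: [-0.6, 1.1, -2.2]
grip_width: 23.7
```

```bash
python3 - <<'E'
from h import *
go([[*c2w(-420,12),190],[*c2w(-245,12),190]],TH+.03)
t=shot('top','t6'); s=shot('scene','s6'); zoom(t,280,105,492,275,'t6z',3.7); zoom(s,200,60,340,180,'s6z',5)
shot('wrist','w6')
E
```

```text
shift cm [-0.07 -0.12  0.01] turn -0.003
shift cm [17.43 -0.12 -0.45] turn -0.003
t 9.95 p [436.8 -25.7 188.8] a -1.261 F [-0.6  1.1 -2.2] w 23.7 cab [-419.3   11.9]
```

View pics/t6z.png

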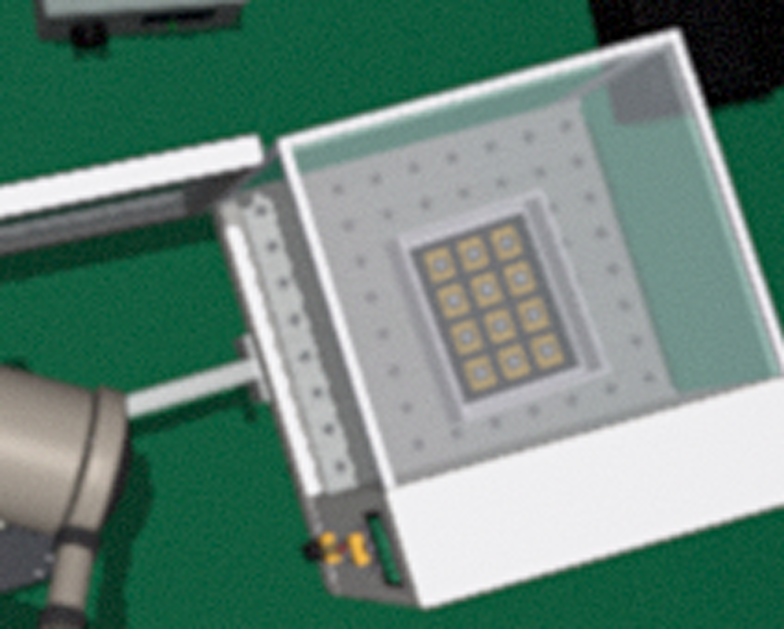

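View pics/s6z.png

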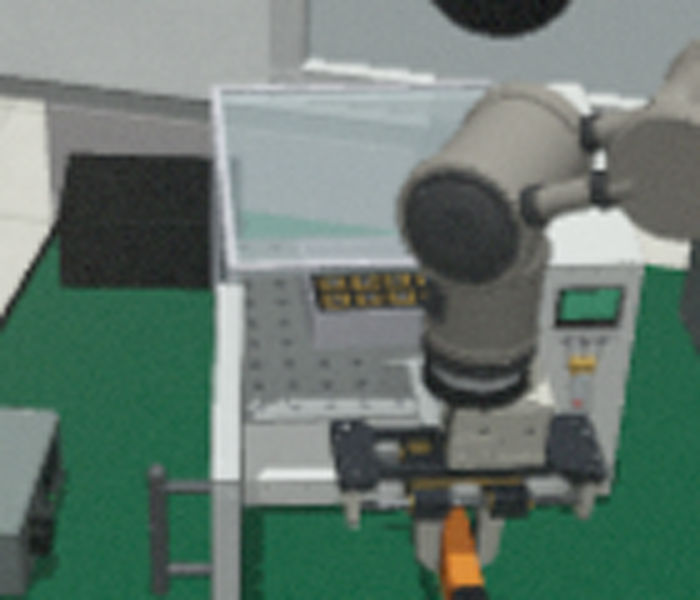

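View pics/w6.png

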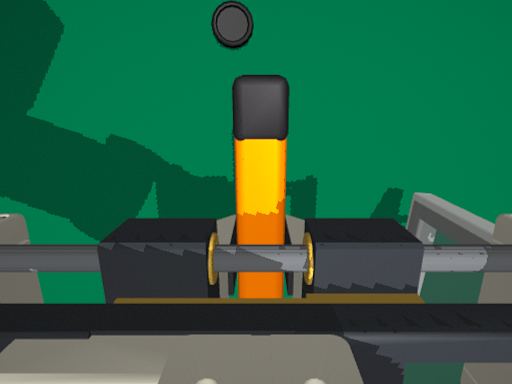

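```bash
python3 - <<'E'
from h import *
px=np.array([[257,368],[130,408]])/3.7+[280,105]-.45
for q in onz('top',px,201): print(q.round(1),w2c(q).round(1))
e=c2w(-212,-60)
# check mouth line estimate: wall front edge at z=110 shelf edge px
print(proj('top',[[*c2w(-150,162),110],[*c2w(-150,-85),110]])*3.7-np.array([280,105])*3.7)
E
```

```text
[ 505.  -236.7  201. ] [-197.7   18.4]
[ 474.  -143.6  201. ] [-295.8   14.7]
[[235.53525713 187.13657795]
 [325.42590742 488.64758375]]
```

```bash
python3 - <<'E'
from h import *
go([[*c2w(-248,9),190]],TH+.03)
E
```

```text
shift cm [17.46 -0.17 -0.78] turn 0.001
t 10.1 p [435.4 -22.6 188.7] a -1.257 F [ 0.4  0.7 -2.4] w 24.1 cab [-422.7   11.4]
```

{"method": "apply_moves", "body": {
  "rows": [
    [[4,-0.3,-0.2],0,1],
    [[8,-0.3,-0.4],0,1],
    [[12,-0.3,-0.6],0,1],
    [[15.5,-0.3,-0.75],0,1],
    [[17.1,-0.3,-0.75],0,1]
  ]
}}

```text
time: 10.72
tool_pos: [481.4, -187.7, 191.1]
tcp_rot: [-1.552, 0.002, -1.257]
contact_force: [-0.5, 1.3, -0.8]
grip_width: 23.8
```

```bash
python3 - <<'E'
from h import *
t=shot('top','t7'); s=shot('scene','s7'); zoom(t,330,125,462,240,'t7z',6); zoom(s,240,70,340,170,'s7z',6)
go([[*c2w(-248,9),150]],TH+.03)
E
```

```text
shift cm [ 0.36  4.1  -0.13] turn 0.001
t 10.82 p [ 481.3 -187.5  191.1] a -1.257 F [ 0.8  0.4 -2. ] w 23.5 cab [-251.5    9.4]
```

View pics/t7z.png

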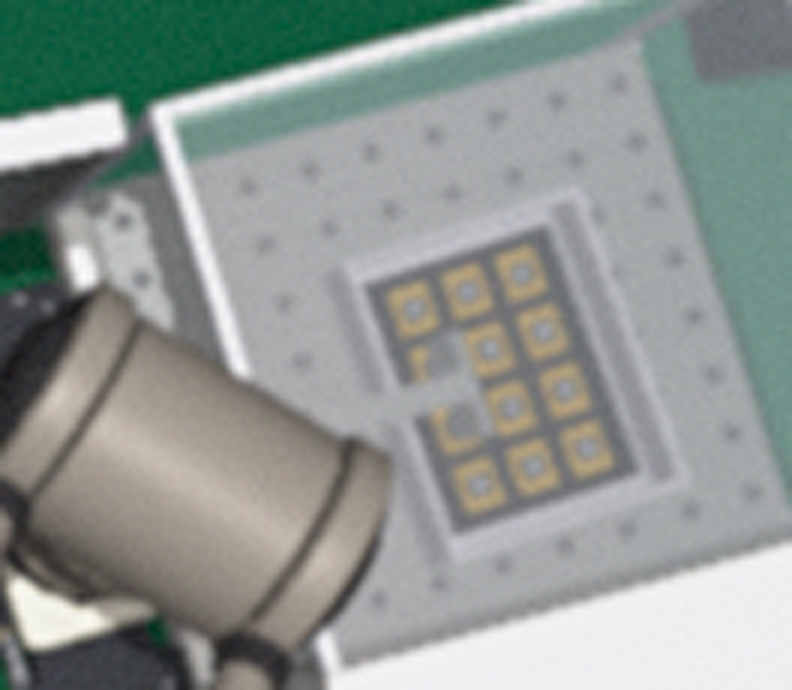

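View pics/s7z.png

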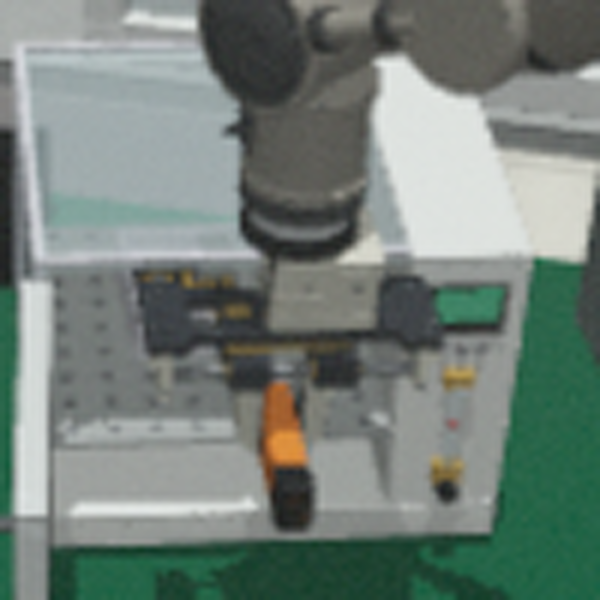

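```bash
python3 - <<'E'
from h import *
px=np.array([[465,385],[347,266],[458,556]])/6+[330,125]-.45
for q,z in zip(px,(203,146,146)): print(w2c(onz('top',q,z)[0]).round(1))
E
```

```text
[-33.2  17. ]
[-49.4  87.7]
[-39.4 -58. ]
```

{"method": "apply_moves", "body": {
  "rows": [
    [[0.8,0,0],0,1],
    [[0.8,1,0],0,1],
    [[0.8,2,0],0,1],
    [[0.8,3,0],0,1],
    [[0.8,3.8,0],0,1]
  ]
}}

```text
time: 11.45
tool_pos: [484.2, -194.5, 152.1]
tcp_rot: [-1.552, 0.003, -1.257]
contact_force: [-0.5, 0.2, -2.1]
grip_width: 24.0
```

```bash
python3 - <<'E'
from h import *
t=shot('top','t8'); zoom(t,330,125,462,240,'t8z',6)
go([[*c2w(-248,9),150]],TH+.03)
E
```

```text
shift cm [-0.38  0.13 -0.08] turn 0.001
t 11.5 p [ 483.8 -194.4  151.3] a -1.257 F [-0.4  0.3 -2.6] w 23.7 cab [-244.3    9.9]
```

View pics/t8z.png

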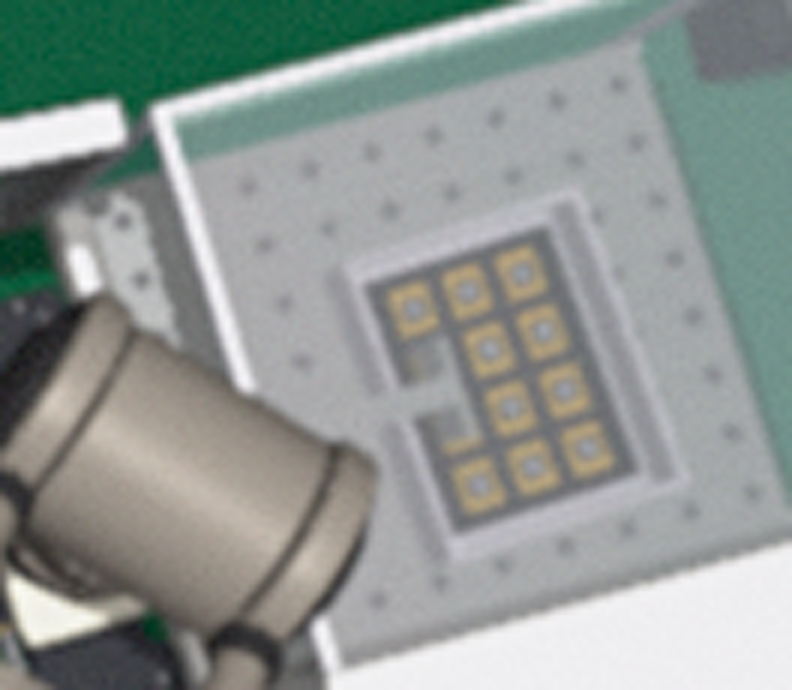

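{"method": "apply_moves", "body": {
  "rows": [
    [[-1,0,0],0,1],
    [[-2.2,0,0.05],0,1],
    [[-3.6,0,0.1],0,1],
    [[-5,0,0.15],0,1],
    [[-6.4,0,0.15],0,1]
  ]
}}

```text
time: 12.12
tool_pos: [465.3, -132.0, 151.7]
tcp_rot: [-1.553, 0.003, -1.257]
contact_force: [0.8, -2.3, -1.8]
grip_width: 23.6
```

```bash
python3 - <<'E'
from h import *
t=shot('top','t9'); zoom(t,330,125,462,240,'t9z',6)
go([[*c2w(-367,10),151]],TH+.03)
E
```

```text
shift cm [-5.58  0.09  0.26] turn 0.001
t 12.18 p [ 464.4 -130.4  151.6] a -1.257 F [-1.   2.1 -1.8] w 23.7 cab [-311.1    9.1]
```

View pics/t9z.png

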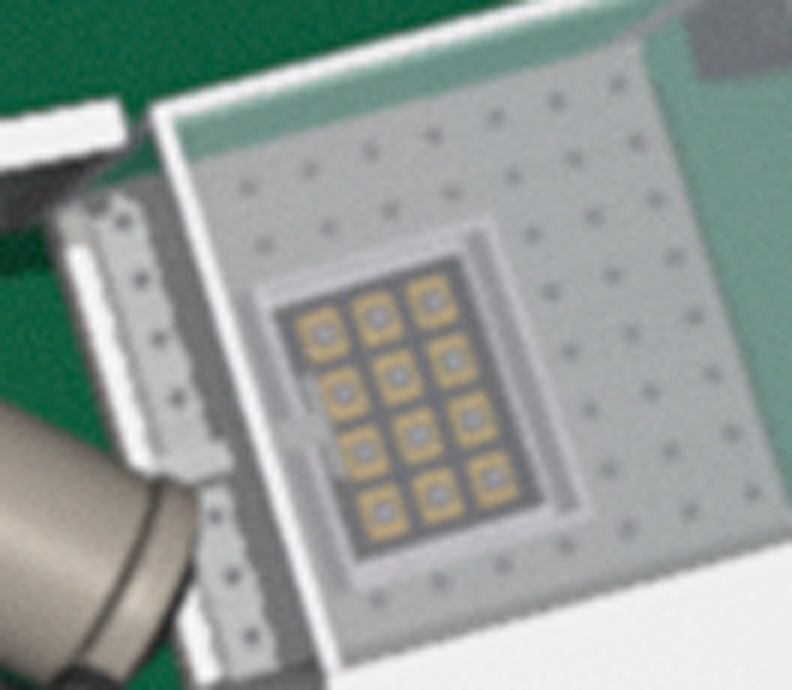

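{"method": "apply_moves", "body": {
  "rows": [
    [[-1.2,0,0.05],0,1],
    [[-2.5,0,0.1],0,1],
    [[-3.8,0,0.15],0,1],
    [[-4.9,0,0.2],0,1],
    [[-5.5,0,0.25],0,1]
  ]
}}

```text
time: 12.8
tool_pos: [449.6, -76.6, 151.9]
tcp_rot: [-1.554, 0.005, -1.256]
contact_force: [0.9, -1.9, -2.4]
grip_width: 23.7
```

{"method": "apply_moves", "body": {
  "rows": [
    [[0,0,0],0,1]
  ]
}}

```text
time: 12.92
tool_pos: [449.4, -76.1, 151.9]
tcp_rot: [-1.554, 0.006, -1.256]
contact_force: [0.6, 0.0, -1.7]
grip_width: 23.5
```

```bash
python3 - <<'E'
from h import *
t=shot('top','t10'); zoom(t,310,125,442,240,'t10z',6)
s=shot('scene','s10'); zoom(s,240,70,340,170,'s10z',6)
go([[*c2w(-367,10),151]],TH+.03)
E
```

```text
shift cm [0.01 0.09 0.01] turn 0.002
t 13.03 p [449.5 -76.4 151.9] a -1.256 F [-0.6  0.4 -2. ] w 23.9 cab [-367.1    9.9]
```

View pics/t10z.png

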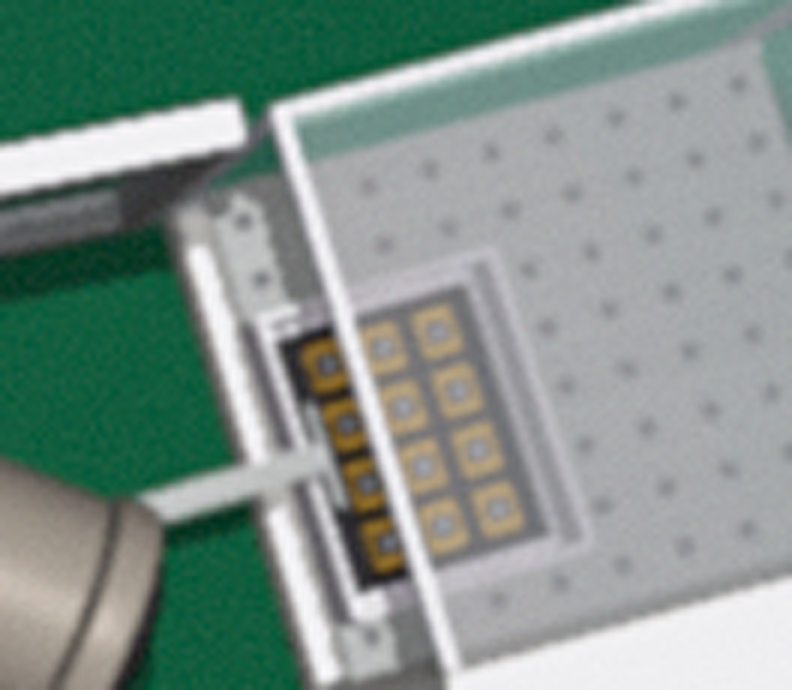

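View pics/s10z.png

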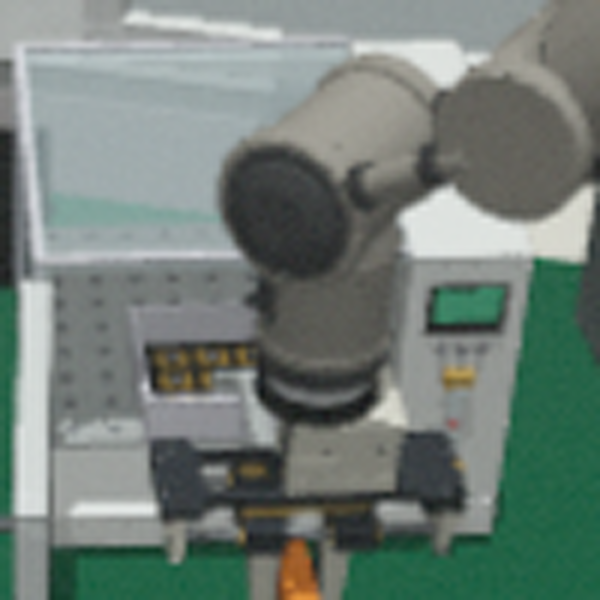

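```bash
python3 - <<'E'
from h import *
px=np.array([[260,318],[357,612],[590,545],[497,250]])/6+[310,125]-.45
for q in px: print(w2c(onz('top',q,146)[0]).round(1))
# independent: shelf mouth edge px vs tray front bottom
print((proj('top',[[*c2w(-150,162),110],[*c2w(-150,-85),110]])-[310,125])*6)
E
```

```text
[-152.1   89.5]
[-147.9  -55.8]
[-32.4 -54.6]
[-33.3  91.4]
[[201.94906561 183.46472101]
 [347.71768771 672.40148716]]
```

{"method": "apply_moves", "body": {
  "rows": [
    [[0.6,0,0],0,1],
    [[0.6,-1,0],0,1],
    [[0.6,-2.5,0],0,1],
    [[0.6,-4,0],0,1],
    [[0.4,-4.2,0],0,1]
  ]
}}

```text
time: 13.65
tool_pos: [450.7, -81.1, 195.2]
tcp_rot: [-1.552, 0.004, -1.256]
contact_force: [0.4, 0.0, -2.1]
grip_width: 23.6
```

```bash
python3 - <<'E'
from h import *
go([[*c2w(-460,10),190],[489.5,314,190],[489.5,314,26]],-1.561)
t=shot('top','t11'); zoom(t,310,125,442,240,'t11z',6)
E
```

```text
shift cm [-9.77  0.56  0.32] turn 0.305
shift cm [-36.37   0.97  15.89] turn 0.305
shift cm [-36.31  17.36  15.57] turn 0.305
t 13.65 p [450.7 -81.1 195.2] a -1.256 F [ 0.4  0.  -2.1] w 23.6 cab [-362.3    9.8]
```

View pics/t11z.png

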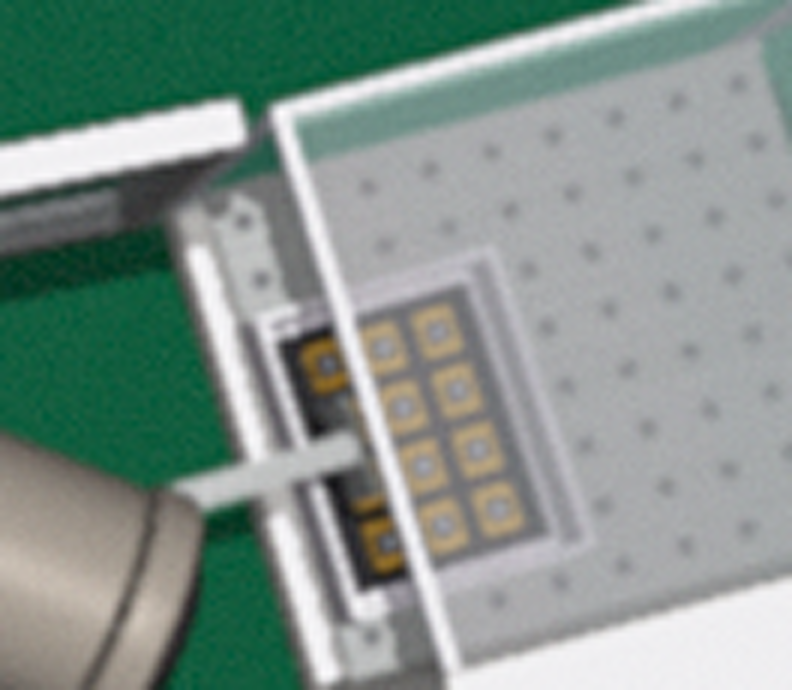

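{"method": "apply_moves", "body": {
  "rows": [
    [[-5,0,0.1],0,1],
    [[-10,0,0.3],0,1],
    [[-15,0,0.4],0,1],
    [[-20,0,0.6],0,1],
    [[-24,0,2],0,1]
  ]
}}

```text
time: 14.32
tool_pos: [393.6, 155.3, 195.9]
tcp_rot: [-1.554, 0.005, -1.256]
contact_force: [1.2, -0.3, -1.3]
grip_width: 23.7
```

```bash
python3 - <<'E'
from h import *
go([[489.5,314,110],[489.5,314,26]],-1.561)
E
```

```text
shift cm [-12.08   8.89  13.88] turn 0.305
shift cm [-12.03  17.29  13.74] turn 0.305
t 14.32 p [393.6 155.3 195.9] a -1.256 F [ 1.2 -0.3 -1.3] w 23.7 cab [-605.2   20.9]
```

{"method": "apply_moves", "body": {
  "rows": [
    [[-4,0,3.5],0.1,1],
    [[-8,1,7.5],0.2,1],
    [[-11,3,11.5],0.3,1],
    [[-12.1,5,13.9],0.305,1],
    [[-12.1,8.5,13.9],0.305,1]
  ]
}}

```text
time: 14.95
tool_pos: [491.0, 315.9, 113.0]
tcp_rot: [-1.554, 0.011, -1.56]
contact_force: [0.5, -1.0, -2.5]
grip_width: 24.0
```

```bash
python3 - <<'E'
from h import *
go([[489.5,314,60],[489.5,314,26]],-1.561)
s=shot('scene','s12'); zoom(s,150,130,400,330,'s12z',3)
E
```

```text
shift cm [ 0.25  5.29 -0.24] turn 0.001
shift cm [ 0.29  8.69 -0.3 ] turn 0.001
t 14.95 p [491.  315.9 113. ] a -1.56 F [ 0.5 -1.  -2.5] w 24.0 cab [-732.3  159.2]
```

View pics/s12z.png

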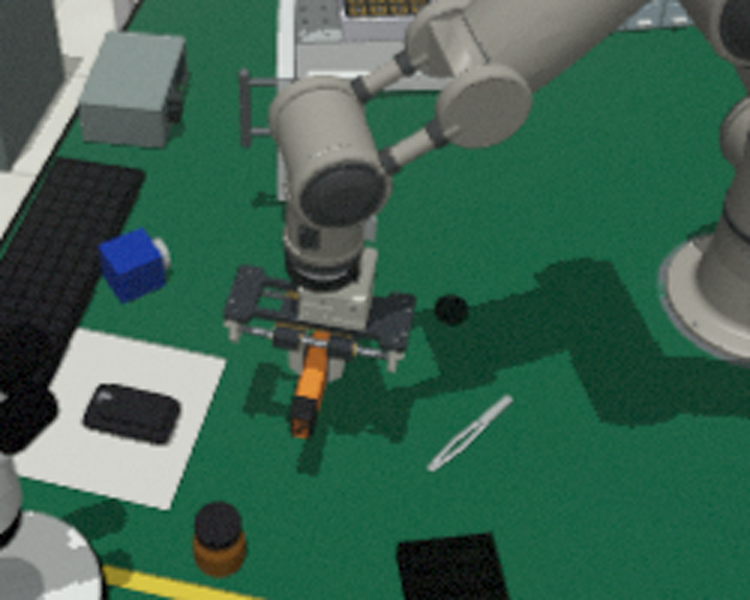

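{"method": "apply_moves", "body": {
  "rows": [
    [[0.2,3,-0.1],0,1],
    [[0.2,6,-0.1],0,1],
    [[0.2,7.5,-0.1],0,1],
    [[0.2,8.3,-0.1],0,1],
    [[0.2,8.5,-0.1],0,1]
  ]
}}

```text
time: 15.62
tool_pos: [487.0, 312.2, 24.1]
tcp_rot: [-1.564, 0.007, -1.56]
contact_force: [-6.3, -4.0, 18.8]
grip_width: 23.9
```

{"method": "apply_moves", "body": {
  "rows": [
    [[0,-0.1,0],0,1],
    [[0,-0.1,0],0,3],
    [[0,-0.1,0],0,5],
    [[0,-0.1,0],0,6],
    [[0,-0.1,0],0,6]
  ]
}}

```text
time: 16.25
tool_pos: [487.0, 312.2, 25.1]
tcp_rot: [-1.564, 0.007, -1.56]
contact_force: [-0.0, -0.8, 0.8]
grip_width: 55.2
```

{"method": "apply_moves", "body": {
  "rows": [
    [[0,0,0],0,6],
    [[0,-2,0],0,6],
    [[0,-7,0],0,6],
    [[0,-12,0],0,6],
    [[0,-16,0],0,6]
  ]
}}

```text
time: 16.88
tool_pos: [486.0, 311.3, 187.2]
tcp_rot: [-1.562, 0.007, -1.56]
contact_force: [0.5, -0.7, -0.4]
grip_width: 60.0
```

```bash
python3 - <<'E'
from h import *
go(st()[1]); shot('wrist','w13')
E
```

```text
shift cm [0. 0. 0.] turn None
t 16.88 p [486.  311.3 187.2] a -1.56 F [ 0.5 -0.7 -0.4] w 60.0 cab [-729.2  153.2]
```

View pics/w13.png

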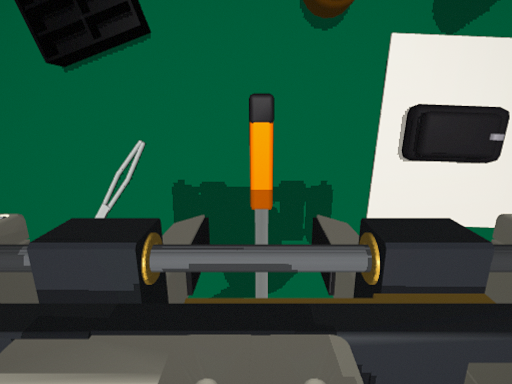

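{"method": "apply_moves", "body": {
  "rows": [
    [[-2,-4,-3],0,6],
    [[-4,-6,-6],0,6],
    [[-6,-8,-9],0,6],
    [[-6,-8,-9],0,6],
    [[-6,-8,-9],0,6]
  ]
}}

```text
time: 17.55
tool_pos: [396.3, 370.2, 271.2]
tcp_rot: [-1.555, 0.01, -1.56]
contact_force: [-1.1, -1.2, -0.2]
grip_width: 60.3
```

```bash
python3 - <<'E'
from h import *
t=shot('top','t14'); s=shot('scene','s14'); zoom(t,0,0,512,384,'t14z',1.5); zoom(t,310,125,442,240,'t14y',6); o=bot.get_obs(); print(o['time'],abs(o['dq']).max())
E
```

```text
17.65 0.0044570573990656195
```

View pics/t14z.png

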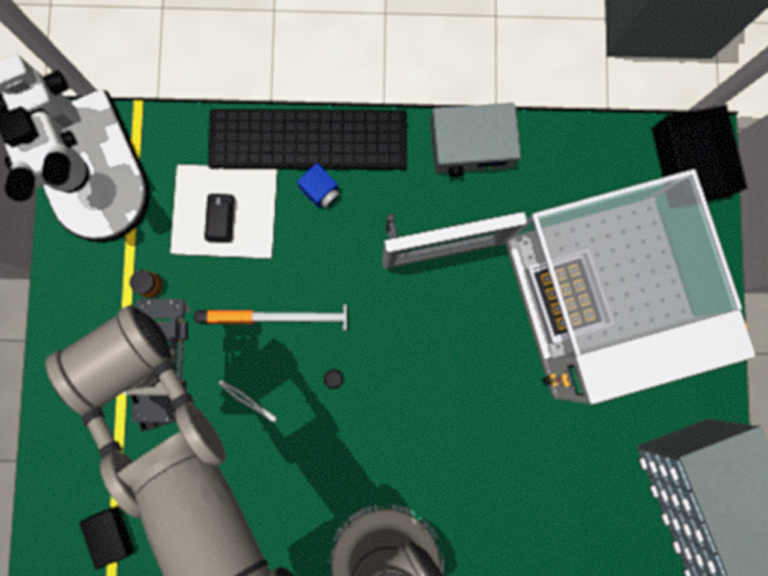

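View pics/s14.png

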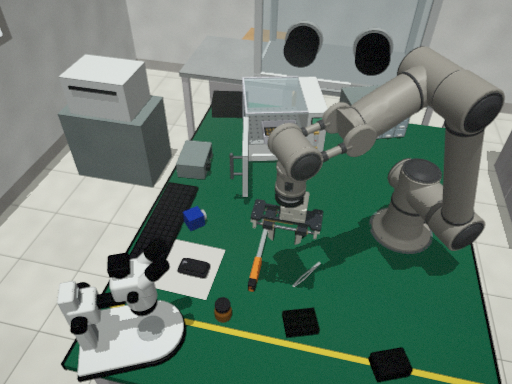

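View pics/t14y.png

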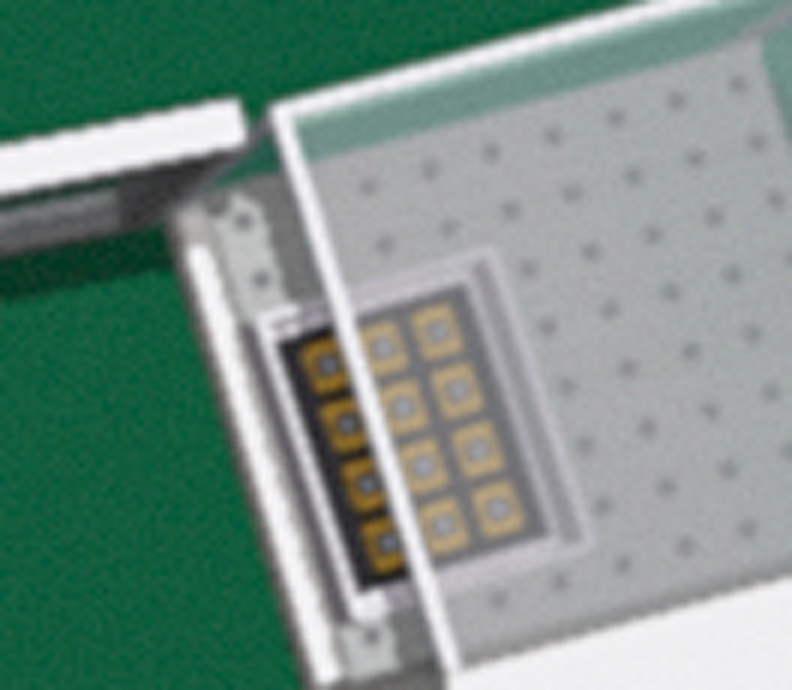

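```bash
python3 - <<'E'
from h import *
print(order.close_job())
E
```

```text
the job is handed in; nothing more can be done
None
```

The job is handed in at about 17.7 s of the 72 s, and no check failed in the last pictures; no verdict was reported.

- **Door:** I pinched the handle from above and swung the door to about 1.6 rad. It was still standing square to the front in the last top view.
- **Tray:** I hooked the tray over its front wall and drew it about 105 mm. The two front corners measured x ≈ -152 and -148 mm in the cabinet's frame, against the mouth at -150. The tray did not move when I lifted the hook out. The gripper stayed well outside the cabinet and never came near the tray.
- **Hook:** It lies flat on the bench within a few millimetres of where it was. Setting it down pressed the bench with about 19 N for a moment before I backed off and released it.
- **Other things:** The bystanders look unmoved in the pictures. The arm stands clear with no force on the tool.
- **Disagreement:** The handle turned out about 4 mm off my first camera estimate of the cabinet. I shifted the hinge point by 3.5 mm and followed the arc with about 7 N or less.

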